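# Step the tube carousel back one notch

## Task

The tube carousel was advanced one place too far. With a fingertip, lift the ratchet pawl out of the teeth by pushing its lever over until it stays back by itself, push the wheel back exactly one notch (counter-clockwise seen from above; its steel peg is there for that), then push the lever back so that the pawl drops fully into the gap between the teeth and locks the wheel. Push gently, grip nothing, and leave the needle holders and tape rolls where they stand.

Things in the scene. Friction and masses are not known exactly. Their poses are not given: they have to be found in the camera images.
- carousel: fixed grey foot of the tube carousel, 10 mm high; origin on the trolley top under the wheel's axle, z up. All offsets below are in its frame. The wheel turns about its z axis. The pawl bracket, a steel plate outside the rim at x = +50, y = -109 mm, reaches 87 mm up.
- wheel_top (a point): centre of the top face of the white wheel, 58 mm up; disc radius 95 mm. A crown of 12 steel sawteeth, 30 degrees apart and 10 mm high, stands on the rim at radius 87 mm; hub cap 11 mm high, 34 mm wide. Five tubes, held fast at radius 62 mm, rise to about 105 mm above the trolley; sockets within 60 degrees of the peg are empty.
- wheel (a joint): angle of the wheel, rad; grows counter-clockwise seen from above: backward, the way the engaged pawl blocks. It starts in the notch at about 0; the next one back is at +0.524. In a notch the pawl leaves play of about 0.10 either way; farther off its nose would land on a tooth. The wheel stays where it is left (about 1 N at the peg moves it).
- push_peg (a point): on the axis of the upright steel peg on the wheel, 83 mm above the trolley; peg 12 mm in diameter, 60 mm from the axle, from 58 to 98 mm above the trolley. At wheel angle 0 it stands 75 degrees counter-clockwise from the carousel's +x axis (about on its +y side); it circles about the axle with the wheel.
- pawl_pivot (a point): the pawl's level pivot, along the carousel's y axis, at x = +50, y = -100, z = 74 mm. The pawl's arm runs 50 mm from it to -x, its nose reaching down between the teeth; lifted, arm and nose swing up about the pivot, at y = -94 to -82 mm.
- pawl (a joint): angle of the pawl, rad: 0 = fully down in a gap of the teeth, 1.25 = lifted fully against its stop; on top of a tooth it reads about 0.15. Its weighted lever tips over at about 0.65: past that it falls by itself to 1.25 and stays, before that it falls back down by its weight. Under 2 N at the bar moves it.
- lever_bar (a point): on the round steel cross bar atop the pawl's lever, 18 mm from its outer (-y) end; bar 16 mm thick, 50 mm long along y, 58 mm from the pivot. Pawl down: this point is at x = +19, y = -122, z = 123 mm (lever leans to -x); lifted: x = +87, y = -122, z = 119 mm (leans to +x). Push the bar to +x to lift the pawl, to -x to lower it.
- holder_1: loose cream needle holder standing on its flange, 31 mm wide, 54 mm high, origin under it; bystander
- holder_2: another such needle holder; bystander
- tape_1: loose white tape roll, 48 mm across, 25 mm high, lying flat, origin under it; bystander
- tape_2: loose white tape roll, 38 mm across, 12 mm high, lying flat, origin under it; bystander

How it is judged:
On the way, in this order (a step that is already met when the one before it is completed fails the run):
1. the pawl is lifted and stays back, the wheel still in its first notch (value of joint pawl above 1 rad and value of joint wheel between -0.25 and 0.25 rad), for 0.2 s.
2. with the pawl up, the wheel has been pushed back about one notch (value of joint pawl above 0.3 rad and value of joint wheel between 0.28 and 0.7 rad), for 0.2 s.
At the end, for the whole second after the job is handed in: The wheel rests in the next notch back (0.30 to 0.654 rad; 0.524 is the middle of the gap) and the pawl is fully down in that gap (below 0.06 rad), both at rest (value of joint wheel between 0.3 and 0.654 rad and value of joint pawl below 0.06 rad and angular speed of each of wheel, pawl below 0.05 rad/s); the robot touches nothing.
It fails at once if the pawl is gripped or forced (over 20 N) (contact force between the fingers and pawl above 20 N).
It fails at once if the wheel is gripped or forced (over 25 N) (contact force between the fingers and wheel above 25 N).
It fails at once if a needle holder or tape roll is moved, lifted or knocked over (distance of any of holder_1, holder_2, tape_1, tape_2 from where it was at the start of the episode above 0.02 m or angle between any of holder_1, holder_2's own z axis and vertical above 0.6 rad).
It also fails if it takes over 61 s, if anything falls off the work surface, if the arm or the gripper's body presses on something with over 40 N, if the wrist force passes 120 N, or if a joint passes its speed limit or range.

## Robot

A 6-joint arm with a two-finger parallel gripper is mounted at the origin on a cart in front of the work surface, level with it; the furniture and walls round the work are solid. World frame = base frame: x ahead of the robot, y to its left, z up, the work surface at z = 0. Lengths are in m, angles in rad, forces in N, time in s.
With the tool pointing down it reaches from about 0.4 to 0.825 m from the base axis. Payload 7 kg.
Tool frame: the origin (TCP) lies midway between the tips of the shut fingers; the grasp point (between the pads) lies 19 mm behind it; z points along the fingers, y is the line along which they close (so a half turn about z gives the same grasp; the last joint's range is limited). The gripper opens to 88 mm and grips with 3 to 60 N. Pads are 19 mm wide; open, the fingers measure 130 mm over their backs; the gripper's body (78 mm by 193 mm) begins 47 mm behind the grasp point.
Start: joints at [-0.818, 0.359, 0.012, 0, -1.224, -0.288], TCP at [0.303, -0.603, 0.227] pointing down, gripper open.
Joint ranges: [-3.07, 3.07], [-1.43, 2.12], [-1.02, 1.25], [-3.03, 1.67], [-3.05, -0], [-3.03, 3.03]. Speed limits (rad/s): [2.39, 2.39, 3.01, 3.14, 3.14, 3.14].

## Interface

Orientations are given as [roll, pitch, yaw] about the fixed x, y, z axes, in that order (R = Rz(yaw) Ry(pitch) Rx(roll)).
In Python, from station import get_state, grab_frame, calibration, job_done, boxes_of, regions_of, spot_point gives the robot as it stands. The module is installed in compiled form; this text tells all that it offers.
- The arm moves only by the tool arm_command, never from a script. Its argument "commands" is a list of rows, each an object of numbers: "tx", "ty", "tz": the shift along the tool's x, y, z each as a share of 25 cm, from -1 to 1; "twist": the turn about the tool's z as a share of 180 degrees, from -1 to 1. A call has exactly 8 rows; each row is the pose to reach, as a shift and turn from the pose commanded when the call began, along the tool's axes at that moment, turning the shorter way round; what a row does not reach only later rows make up. A row lasts 1/12 s, in which the tool goes at most 41.7 mm and 7.16 degrees, less where a joint would pass 70% of its speed; a pose out of reach is approached as far as the arm can. A call with a number of a shift or a turn outside -1 to 1 is refused whole. A call with a gripper value outside its range is refused whole. "claw" is the opening, from 0 (shut) to 1 (fully open), set as the call begins (left out, the last holds). The fingers move at their own pace and stop on an object; "grip_force" is the grip in N (left out, the last holds). Time passes only in rows, so rows that repeat a pose let the fingers close, or fill a call up. It gives the time, the measured TCP pose, the force, the opening and the grip force at its end, in the units of the state.
- get_state(): the state, without advancing time (a new reading comes with each control period).
- grab_frame(name): name is "side" or "top"; returns the picture (420x560x3 uint8, red, green, blue); there is no depth.
- calibration(name): a dict with "camera_matrix" (3x3 intrinsics, pixels), "extrinsics" (4x4, takes a point from camera to world coordinates). Camera axes: x right, y down, z forward; pixel columns grow to the right and rows downward; lengths in m; the calibration is good to about 2 mm. A picture is of the moment at which its call begins. calibration takes no time and is no camera call.
- job_done(): hands the job in; it is judged then, once.
Trained networks look in the newest picture that a camera, given by its name, has taken for a name from the list of things; names that differ only in an ending like _2 or _b are one class to them, and where a whole thing is asked for, a point or a joint stands for the part that bears it (a point fixed in the world has none). Each returns a list of dicts, best first, with "score" (0 to 1); they miss things now and then, are a little off and sometimes report something else, mostly with a low value. They report only what shows in the picture. A call takes as long as a camera call.
- boxes_of(query, camera): "rect" ([left, top, right, bottom] in pixels, round what is visible of it).
- regions_of(query, camera): "region" (420x560 bool, what is visible of it) and "rect" ([left, top, right, bottom] in pixels, round what is visible of it).
- spot_point(query, camera): "uv" ([column, row] in pixels: a listed point, or the origin of a listed thing).
The state is a dict: "t": time; "q": joint angles; "qd": joint speeds; "joint_efforts": joint torques, N m; "eef_pos": TCP position; "ee_rot": TCP orientation; "force": force on the tool from outside, world axes, zero at the start; "moment": the same for the moment, N m; "width": finger opening in m; "gripper_force": force on a finger pad.
Only numpy, scipy, OpenCV 4.12 (cv2) and the standard library are available. Lean on these libraries where they do the work, as an engineer would, in place of code of your own. Each camera call takes 0.05 s, during which the arm holds its last target. There are 200 camera calls.

## Working session

There is one attempt and no reset: what is moved stays moved. The work goes in short steps, Python scripts to look and compute and a tool call to move; the robot and the scene stay as the last step left them, time stands still between calls to the robot, and variables do not carry over. Pictures are saved under pics/ and viewed, at most 10 in all, crops included, and the job is handed in when it is done.

Besides the shell and the picture viewer there is one more tool, called after "Request:" by a JSON object that holds its "method" and its "body", one argument or row to a line. arm_command: Moves the arm, as the interface text tells. Shift numbers are shares of 25 cm and turn numbers shares of 180 degrees, none past 1 either way. Its arguments: {"type":"object","properties":{"commands":{"type":"array"},"claw":{"type":"number"},"grip_force":{"type":"number"}},"required":["commands"]}

```bash
mkdir -p pics
cat > h.py <<'E'
import numpy as np, cv2
from station import *
def ray(cam,uv):
    c=calibration(cam);K=np.array(c["camera_matrix"]);T=np.array(c["extrinsics"])
    d=T[:3,:3]@np.linalg.solve(K,[uv[0],uv[1],1.]);return T[:3,3],d
def atz(cam,uv,z):
    o,d=ray(cam,uv);return (o+d*(z-o[2])/d[2])
def proj(cam,p):
    c=calibration(cam);K=np.array(c["camera_matrix"]);T=np.linalg.inv(np.array(c["extrinsics"]))
    q=K@(T[:3,:3]@np.array(p)+T[:3,3]);return q[:2]/q[2]
def save(cam,n):
    im=grab_frame(cam);cv2.imwrite(f"pics/{n}.png",im[:,:,::-1]);return im
E
python3 - <<'E'
from h import *
np.set_printoptions(precision=4,suppress=True)
save("top","t0");save("side","s0")
Z=dict(carousel=0,wheel_top=.058,push_peg=.083,pawl_pivot=.074,lever_bar=.123,holder_1=0,tape_1=0)
for cam in("top","side"):
    print(cam,np.array(calibration(cam)["extrinsics"])[:3,3])
    for k,z in Z.items():
        for r in spot_point(k,cam)[:4]: print(k,np.round(r["score"],2),np.round(r["uv"],1),atz(cam,r["uv"],z))
s=get_state();print(s["t"],s["eef_pos"],s["ee_rot"],s["width"])
E
```

```text
top [0.4358 0.1514 0.9338]
carousel 0.7 [269.7 262.8] [0.4707 0.1521 0.    ]
wheel_top 0.8 [275.7 261.9] [0.4702 0.1403 0.058 ]
wheel_top 0.45 [270.6 152.4] [0.6913 0.1489 0.058 ]
push_peg 0.61 [241.  253.7] [0.4853 0.2063 0.083 ]
pawl_pivot 0.78 [320.9 227.2] [0.5358 0.0519 0.074 ]
lever_bar 0.96 [341.5 241.2] [0.504  0.0204 0.123 ]
lever_bar 0.53 [338.  146.5] [0.6837 0.0213 0.123 ]
holder_1 0.63 [339.7 145.1] [ 0.7244 -0.0023  0.    ]
holder_1 0.55 [238.4 147.6] [0.7191 0.2183 0.    ]
tape_1 0.83 [268.4 153.3] [0.7062 0.1535 0.    ]
tape_1 0.63 [302.1 153.1] [0.7065 0.0804 0.    ]
side [ 0.1984 -0.5315  0.5097]
carousel 0.69 [219.3 276.4] [0.4771 0.1487 0.    ]
wheel_top 0.85 [216.4 248.6] [0.4739 0.1483 0.058 ]
push_peg 0.61 [209.3 221.5] [0.4835 0.1991 0.083 ]
pawl_pivot 0.79 [278.5 256.1] [0.542  0.0568 0.074 ]
lever_bar 0.89 [271.5 241.7] [0.5138 0.0299 0.123 ]
holder_1 0.61 [381.1 281.8] [0.7167 0.0006 0.    ]
holder_1 0.48 [310.  225.5] [0.7164 0.2279 0.    ]
tape_1 0.75 [328.2 239.1] [0.7183 0.1642 0.    ]
tape_1 0.61 [350.2 261.8] [0.7074 0.0772 0.    ]
0.8 [ 0.3025 -0.6034  0.2266] [-3.1415  0.     -2.6768] 0.08759206391600584
```

View pics/t0.png

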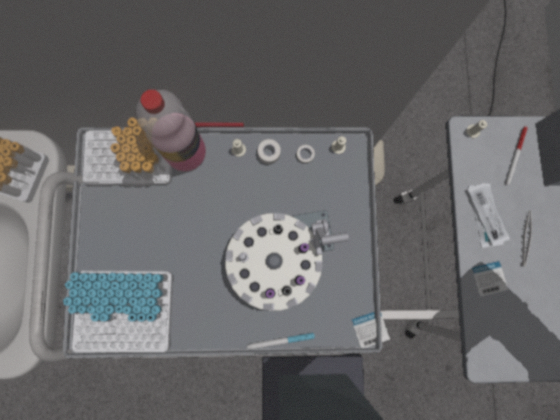

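View pics/s0.png

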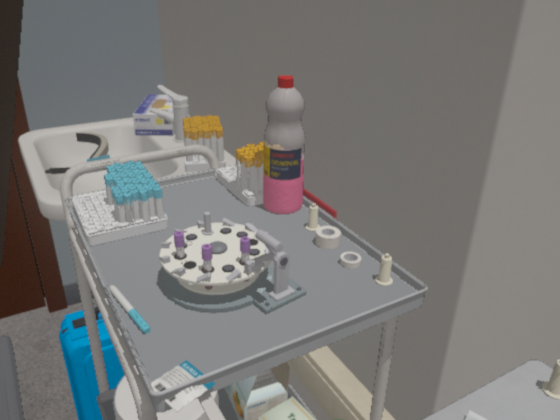

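Run:
```python
from h import *
from scipy.optimize import least_squares
P=dict(c=(0,0,0),w=(0,0,.058),peg=(.06*np.cos(1.309),.06*np.sin(1.309),.083),piv=(.05,-.1,.074),bar=(.019,-.122,.123))
ob=dict(top=dict(c=(269.7,262.8),w=(275.7,261.9),peg=(241,253.7),piv=(320.9,227.2),bar=(341.5,241.2)),
side=dict(c=(219.3,276.4),w=(216.4,248.6),peg=(209.3,221.5),piv=(278.5,256.1),bar=(271.5,241.7)))
def W(x,p): c,s=np.cos(x[2]),np.sin(x[2]);return [x[0]+c*p[0]-s*p[1],x[1]+s*p[0]+c*p[1],p[2]]
f=lambda x:np.concatenate([proj(m,W(x,P[k]))-uv for m in ob for k,uv in ob[m].items()])
r=least_squares(f,[.472,.147,0],loss="soft_l1",x_scale=[.01,.01,.1]);print(r.x,np.round(f(r.x),1))
for k in P:print(k,np.round(W(r.x,P[k]),4))
```

```text
[0.47534318 0.14533236 0.11836427] [ 3.2 -2.3 -2.6 -2.6  0.9  0.7 -0.  -0.5 -3.4 -2.5 -0.2  1.3  1.5  0.6
 -1.  -1.4 -1.4  2.3 -1.9  1.9]
c [0.4753 0.1453 0.    ]
w [0.4753 0.1453 0.058 ]
peg [0.4839 0.2047 0.083 ]
piv [0.5368 0.0519 0.074 ]
bar [0.5086 0.0264 0.123 ]
```

The top view shows the wheel at about (273,262), the peg at (241,255) and the bar at (341,240). Holders and tapes are in the row at about row 150, well clear of the wheel. The side view shows the pawl down, with its lever at (270,240). The fit puts the carousel at (0.475, 0.145) with yaw 0.118, and it is consistent to about 3 px.

Request:
{"method": "arm_command", "body": {
  "commands": [
    {"tx": -0.1, "ty": 0.12, "tz": 0, "twist": 0.02},
    {"tx": -0.22, "ty": 0.24, "tz": 0, "twist": 0.04},
    {"tx": -0.33, "ty": 0.36, "tz": 0, "twist": 0.06},
    {"tx": -0.44, "ty": 0.48, "tz": 0, "twist": 0.08},
    {"tx": -0.55, "ty": 0.6, "tz": 0, "twist": 0.11},
    {"tx": -0.66, "ty": 0.72, "tz": 0, "twist": 0.11},
    {"tx": -0.76, "ty": 0.84, "tz": 0, "twist": 0.11},
    {"tx": -0.85, "ty": 0.94, "tz": 0, "twist": 0.11}
  ],
  "claw": 0,
  "grip_force": 3
}}

```text
t: 1.47
eef_pos: [0.3872, -0.2959, 0.2269]
ee_rot: [-3.141, 0.001, -3.022]
force: [1.1, -0.0, 0.2]
width: 0.0401
gripper_force: 0.0
```

```bash
cat >> h.py <<'E'
X=[.47534,.14533,.11836]
def C2W(p): c,s=np.cos(X[2]),np.sin(X[2]);return np.array([X[0]+c*p[0]-s*p[1],X[1]+s*p[0]+c*p[1],p[2]])
def W2C(w): c,s=np.cos(X[2]),np.sin(X[2]);d=np.array(w)-[X[0],X[1],0];return np.array([c*d[0]+s*d[1],-s*d[0]+c*d[1],d[2]])
def to(p):
    s=get_state();y=s["ee_rot"][2];d=C2W(p)-s["eef_pos"]
    print("t",s["t"],"carpos",np.round(W2C(s["eef_pos"]),4),"yaw",round(y,4),"F",np.round(s["force"],1),"w",round(s["width"],3))
    print("shift",np.round(np.array([np.cos(y)*d[0]+np.sin(y)*d[1],np.sin(y)*d[0]-np.cos(y)*d[1],-d[2]])/.25,3),"twist",round((y-(X[2]-np.pi))/np.pi,4))
E
python3 -c "
from h import *
to((-.02,-.126,.2))"
```

```text
t 1.4667 carpos [-0.1396 -0.4278  0.2269] yaw -3.0221 F [ 1.1 -0.   0.2] w 0.04
shift [-0.48   1.207  0.108] twist 0.0003
```

Request:
{"method": "arm_command", "body": {
  "commands": [
    {"tx": -0.05, "ty": 0.14},
    {"tx": -0.1, "ty": 0.28},
    {"tx": -0.17, "ty": 0.42},
    {"tx": -0.24, "ty": 0.56},
    {"tx": -0.31, "ty": 0.7},
    {"tx": -0.38, "ty": 0.84},
    {"tx": -0.44, "ty": 0.96},
    {"tx": -0.46, "ty": 1.0}
  ]
}}

```text
invalid input
```

```bash
python3 -c "
from h import *
to((-.03,-.126,.2))"
```

```text
t 1.4667 carpos [-0.1396 -0.4278  0.2269] yaw -3.0221 F [ 1.1 -0.   0.2] w 0.04
shift [-0.44   1.207  0.108] twist 0.0003
```

All four numbers are needed in each row.

Request:
{"method": "arm_command", "body": {
  "commands": [
    {"tx": -0.05, "ty": 0.14, "tz": 0, "twist": 0},
    {"tx": -0.1, "ty": 0.28, "tz": 0, "twist": 0},
    {"tx": -0.17, "ty": 0.42, "tz": 0, "twist": 0},
    {"tx": -0.24, "ty": 0.56, "tz": 0, "twist": 0},
    {"tx": -0.31, "ty": 0.7, "tz": 0, "twist": 0},
    {"tx": -0.36, "ty": 0.84, "tz": 0, "twist": 0},
    {"tx": -0.4, "ty": 0.96, "tz": 0, "twist": 0},
    {"tx": -0.42, "ty": 1.0, "tz": 0, "twist": 0}
  ]
}}

```text
t: 2.13
eef_pos: [0.4624, -0.0341, 0.227]
ee_rot: [3.141, 0.001, -3.02]
force: [-0.5, 0.5, 0.8]
width: 0.0006
gripper_force: 0.0
```

```bash
python3 -c "
from h import *
to((-.03,-.126,.2))"
```

```text
t 2.1333 carpos [-0.0341 -0.1767  0.227 ] yaw -3.0199 F [-0.5  0.5  0.8] w 0.001
shift [-0.017  0.203  0.108] twist 0.0011
```

Request:
{"method": "arm_command", "body": {
  "commands": [
    {"tx": 0, "ty": 0.08, "tz": 0.03, "twist": 0},
    {"tx": 0, "ty": 0.16, "tz": 0.1, "twist": 0},
    {"tx": 0, "ty": 0.18, "tz": 0.15, "twist": 0},
    {"tx": 0, "ty": 0.18, "tz": 0.15, "twist": 0},
    {"tx": 0, "ty": 0.18, "tz": 0.15, "twist": 0},
    {"tx": 0, "ty": 0.18, "tz": 0.15, "twist": 0},
    {"tx": 0, "ty": 0.18, "tz": 0.15, "twist": 0},
    {"tx": 0, "ty": 0.18, "tz": 0.15, "twist": 0}
  ]
}}

```text
t: 2.8
eef_pos: [0.4568, 0.0069, 0.1898]
ee_rot: [3.141, 0.001, -3.023]
force: [0.4, 0.4, -0.1]
width: 0.0003
gripper_force: 0.0
```

Run:
```python
from h import *
to((-.03,-.126,.11))
a=save("top","t1");b=save("side","s1")
i=np.hstack([cv2.resize(a[180:320,210:385],None,fx=2.2,fy=2.2),cv2.resize(b[160:300,150:325],None,fx=2.2,fy=2.2)])
cv2.imwrite("pics/c1.png",i[:,:,::-1])
```

```text
t 2.8 carpos [-0.0347 -0.1353  0.1898] yaw -3.0233 F [ 0.4  0.4 -0.1] w 0.0
shift [-0.019  0.037  0.319] twist -0.0
```

View pics/c1.png

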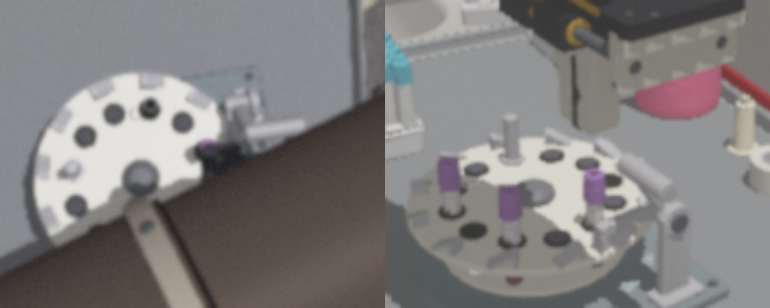

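The fingers are hanging just to the -x side of the bar, whose ends are at about (245,133) and (305,125) in the top crop. The tilt matches the yaw. I'll descend next.

Request:
{"method": "arm_command", "body": {
  "commands": [
    {"tx": 0, "ty": 0.01, "tz": 0.06, "twist": 0},
    {"tx": 0, "ty": 0.02, "tz": 0.12, "twist": 0},
    {"tx": 0, "ty": 0.03, "tz": 0.18, "twist": 0},
    {"tx": 0, "ty": 0.03, "tz": 0.24, "twist": 0},
    {"tx": 0, "ty": 0.03, "tz": 0.29, "twist": 0},
    {"tx": 0, "ty": 0.03, "tz": 0.32, "twist": 0},
    {"tx": 0, "ty": 0.03, "tz": 0.32, "twist": 0},
    {"tx": 0, "ty": 0.03, "tz": 0.32, "twist": 0}
  ]
}}

```text
t: 3.57
eef_pos: [0.4556, 0.0146, 0.1093]
ee_rot: [-3.141, -0.0, -3.022]
force: [-0.4, 0.1, -0.6]
width: 0.0003
gripper_force: 0.0
```

Run:
```python
from h import *
to((0.0,-.126,.11))
b=save("side","s2");s=get_state();print(proj("side",s["eef_pos"]),proj("side",C2W((.019,-.122,.123))),spot_point("lever_bar","side")[:1])
cv2.imwrite("pics/c2.png",cv2.resize(b[180:320,150:350],None,fx=3,fy=3)[:,:,::-1])
```

```text
t 3.5667 carpos [-0.0351 -0.1275  0.1093] yaw -3.0224 F [-0.4  0.1 -0.6] w 0.0
shift [-0.14   0.006 -0.003] twist 0.0003
[240.91696961 264.47827282] [269.57425233 243.61168244] [{'uv': [271.7, 239.9], 'score': 0.62}]
```

View pics/c2.png

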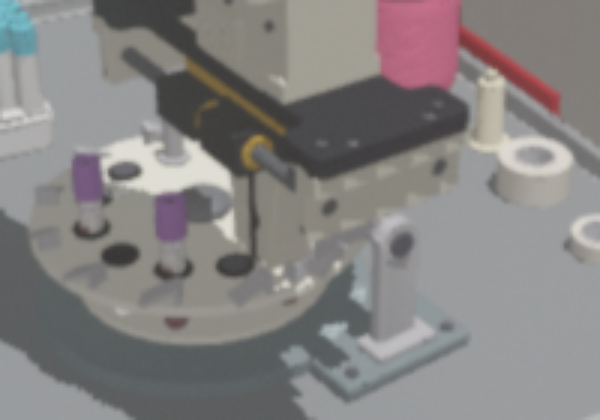

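Request:
{"method": "arm_command", "body": {
  "commands": [
    {"tx": -0.03, "ty": 0, "tz": 0, "twist": 0},
    {"tx": -0.06, "ty": 0, "tz": 0, "twist": 0},
    {"tx": -0.09, "ty": 0, "tz": 0, "twist": 0},
    {"tx": -0.11, "ty": 0, "tz": 0, "twist": 0},
    {"tx": -0.13, "ty": 0, "tz": 0, "twist": 0},
    {"tx": -0.15, "ty": 0, "tz": 0, "twist": 0},
    {"tx": -0.17, "ty": 0, "tz": 0, "twist": 0},
    {"tx": -0.18, "ty": 0, "tz": 0, "twist": 0}
  ]
}}

```text
t: 4.33
eef_pos: [0.5005, 0.0201, 0.1089]
ee_rot: [-3.141, -0.001, -3.022]
force: [-0.8, -0.6, 0.3]
width: 0.0005
gripper_force: 0.5
```

Request:
{"method": "arm_command", "body": {
  "commands": [
    {"tx": -0.015, "ty": 0, "tz": 0, "twist": 0},
    {"tx": -0.03, "ty": 0, "tz": 0, "twist": 0},
    {"tx": -0.045, "ty": 0, "tz": 0, "twist": 0},
    {"tx": -0.06, "ty": 0, "tz": 0, "twist": 0},
    {"tx": -0.075, "ty": 0, "tz": 0, "twist": 0},
    {"tx": -0.09, "ty": 0, "tz": 0, "twist": 0},
    {"tx": -0.105, "ty": 0, "tz": 0, "twist": 0},
    {"tx": -0.12, "ty": 0, "tz": 0, "twist": 0}
  ]
}}

```text
t: 5.0
eef_pos: [0.5304, 0.0238, 0.1091]
ee_rot: [3.142, 0.0, -3.022]
force: [0.0, -0.4, -0.7]
width: 0.0007
gripper_force: 0.0
```

Run:
```python
from h import *
to((0.046,-.126,.11))
print(spot_point("lever_bar","side")[:2],proj("side",C2W((.087,-.122,.119))))
```

```text
t 5.0 carpos [ 0.0403 -0.1272  0.1091] yaw -3.0223 F [ 0.  -0.4 -0.7] w 0.001
shift [-0.023  0.005 -0.004] twist 0.0003
[{'uv': [271.7, 239.9], 'score': 0.62}] [305.19621901 232.81281683]
```

Request:
{"method": "arm_command", "body": {
  "commands": [
    {"tx": -0.01, "ty": 0, "tz": 0, "twist": 0},
    {"tx": -0.02, "ty": 0, "tz": 0, "twist": 0},
    {"tx": -0.03, "ty": 0, "tz": 0, "twist": 0},
    {"tx": -0.035, "ty": 0, "tz": 0, "twist": 0},
    {"tx": -0.035, "ty": 0, "tz": 0, "twist": 0},
    {"tx": -0.035, "ty": 0, "tz": 0, "twist": 0},
    {"tx": -0.035, "ty": 0, "tz": 0, "twist": 0},
    {"tx": -0.035, "ty": 0, "tz": 0, "twist": 0}
  ]
}}

```text
t: 5.72
eef_pos: [0.5385, 0.0247, 0.1091]
ee_rot: [3.142, -0.0, -3.022]
force: [-0.2, 0.1, 0.1]
width: 0.0007
gripper_force: 0.0
```

Run:
```python
from h import *
to((0.01,-.127,.2))
b=save("side","s3")
print(spot_point("lever_bar","side")[:2],proj("side",C2W((.087,-.122,.119))))
cv2.imwrite("pics/c3.png",cv2.resize(b[180:320,180:380],None,fx=3,fy=3)[:,:,::-1])
```

```text
t 5.7167 carpos [ 0.0484 -0.1272  0.1091] yaw -3.0224 F [-0.2  0.1  0.1] w 0.001
shift [ 0.154  0.001 -0.364] twist 0.0003
[{'uv': [307.1, 228.2], 'score': 0.64}] [305.19621901 232.81281683]
```

View pics/c3.png

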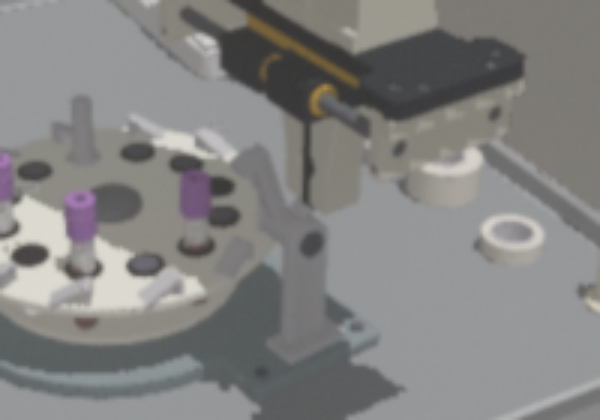

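The pawl arm now points up at (260,190) in the crop. The bar is detected at (307,228), against (305,233) predicted for fully lifted, and no force shows. So it is staying back. I'll retreat upward and go over to the peg.

Request:
{"method": "arm_command", "body": {
  "commands": [
    {"tx": 0.02, "ty": 0, "tz": -0.1, "twist": 0},
    {"tx": 0.02, "ty": 0, "tz": -0.22, "twist": 0},
    {"tx": 0.02, "ty": 0, "tz": -0.34, "twist": 0},
    {"tx": 0.02, "ty": 0.1, "tz": -0.4, "twist": 0},
    {"tx": 0.02, "ty": 0.24, "tz": -0.4, "twist": 0},
    {"tx": 0.02, "ty": 0.38, "tz": -0.4, "twist": 0},
    {"tx": 0.02, "ty": 0.52, "tz": -0.4, "twist": 0},
    {"tx": 0.02, "ty": 0.64, "tz": -0.4, "twist": 0}
  ]
}}

```text
t: 6.48
eef_pos: [0.5141, 0.1849, 0.2095]
ee_rot: [3.141, 0.001, -3.022]
force: [1.5, 0.3, 0.5]
width: 0.0007
gripper_force: 0.0
```

Request:
{"method": "arm_command", "body": {
  "commands": [
    {"tx": 0, "ty": 0.05, "tz": 0, "twist": 0},
    {"tx": 0, "ty": 0.1, "tz": 0, "twist": 0},
    {"tx": 0, "ty": 0.1, "tz": 0, "twist": 0},
    {"tx": 0, "ty": 0.1, "tz": 0, "twist": 0},
    {"tx": 0, "ty": 0.1, "tz": 0, "twist": 0},
    {"tx": 0, "ty": 0.1, "tz": 0, "twist": 0},
    {"tx": 0, "ty": 0.1, "tz": 0, "twist": 0},
    {"tx": 0, "ty": 0.1, "tz": 0, "twist": 0}
  ]
}}

```text
t: 7.15
eef_pos: [0.5118, 0.2071, 0.2092]
ee_rot: [3.142, 0.0, -3.023]
force: [-0.0, 0.3, -0.4]
width: 0.0004
gripper_force: 0.0
```

Run:
```python
from h import *
to((.046,.058,.078))
b=save("side","s4");print(spot_point("push_peg","side")[:2],proj("side",C2W((.0155,.058,.083))))
for r in spot_point("lever_bar","side")[:2]:print(r)
cv2.imwrite("pics/c4.png",cv2.resize(b[150:290,150:350],None,fx=3,fy=3)[:,:,::-1])
```

```text
t 7.15 carpos [0.0435 0.0571 0.2092] yaw -3.0234 F [-0.   0.3 -0.4] w 0.0
shift [-0.01   0.004  0.525] twist -0.0
[{'uv': [207.7, 218.2], 'score': 0.87}] [208.25179293 220.09617585]
{'uv': [305.0, 226.9], 'score': 0.72}
```

View pics/c4.png

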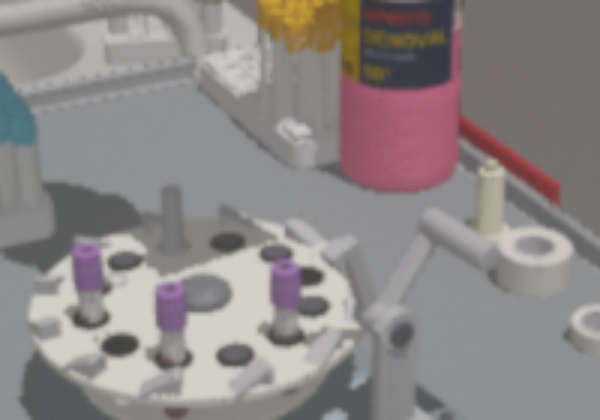

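The lever clearly stays back: the bar is at (305,227) px and leans to +x. The peg at (208,218) matches the prediction. I'll descend on its +x side.

Request:
{"method": "arm_command", "body": {
  "commands": [
    {"tx": 0, "ty": 0, "tz": 0.1, "twist": 0},
    {"tx": 0, "ty": 0, "tz": 0.2, "twist": 0},
    {"tx": 0, "ty": 0, "tz": 0.3, "twist": 0},
    {"tx": 0, "ty": 0, "tz": 0.38, "twist": 0},
    {"tx": 0, "ty": 0, "tz": 0.45, "twist": 0},
    {"tx": 0, "ty": 0, "tz": 0.5, "twist": 0},
    {"tx": 0, "ty": 0, "tz": 0.52, "twist": 0},
    {"tx": 0, "ty": 0, "tz": 0.52, "twist": 0}
  ]
}}

```text
t: 7.97
eef_pos: [0.5111, 0.2073, 0.0779]
ee_rot: [-3.14, -0.002, -3.023]
force: [0.1, -0.0, -0.4]
width: 0.0004
gripper_force: 0.0
```

Request:
{"method": "arm_command", "body": {
  "commands": [
    {"tx": 0.01, "ty": 0, "tz": 0, "twist": 0},
    {"tx": 0.02, "ty": 0, "tz": 0, "twist": 0},
    {"tx": 0.03, "ty": 0, "tz": 0, "twist": 0},
    {"tx": 0.04, "ty": 0, "tz": 0, "twist": 0},
    {"tx": 0.05, "ty": 0, "tz": 0, "twist": 0},
    {"tx": 0.06, "ty": 0, "tz": 0, "twist": 0},
    {"tx": 0.07, "ty": 0, "tz": 0, "twist": 0},
    {"tx": 0.08, "ty": 0, "tz": 0, "twist": 0}
  ]
}}

```text
t: 8.63
eef_pos: [0.4919, 0.2058, 0.0794]
ee_rot: [3.141, 0.001, -3.022]
force: [1.6, 0.5, -0.8]
width: 0.0007
gripper_force: 0.6
```

Request:
{"method": "arm_command", "body": {
  "commands": [
    {"tx": 0.01, "ty": 0, "tz": 0, "twist": 0},
    {"tx": 0.02, "ty": 0, "tz": 0, "twist": 0},
    {"tx": 0.03, "ty": 0, "tz": 0, "twist": 0},
    {"tx": 0.04, "ty": 0, "tz": 0, "twist": 0},
    {"tx": 0.05, "ty": 0, "tz": 0, "twist": 0},
    {"tx": 0.06, "ty": 0, "tz": 0, "twist": 0},
    {"tx": 0.06, "ty": 0, "tz": 0, "twist": 0},
    {"tx": 0.06, "ty": 0, "tz": 0, "twist": 0}
  ]
}}

```text
t: 9.3
eef_pos: [0.4763, 0.2034, 0.0789]
ee_rot: [-3.141, -0.001, -3.022]
force: [-0.8, 0.6, 0.3]
width: 0.0005
gripper_force: 0.0
```

```bash
cat >> h.py <<'E'
def wheel():
    from scipy.optimize import minimize_scalar
    P=lambda a:C2W((.06*np.cos(1.309+a),.06*np.sin(1.309+a),.083))
    for m in("top","side"):
        grab_frame(m)
        for r in spot_point("push_peg",m)[:2]:
            g=minimize_scalar(lambda a:np.sum((proj(m,P(a))-r["uv"])**2),bounds=(-.4,1.2),method="bounded");print(m,r["score"],r["uv"],"wheel",g.x,g.fun**.5)
E
python3 - <<'E'
from h import *
to((0,.058,.078));wheel()
E
```

```text
t 9.3 carpos [0.0079 0.0575 0.0789] yaw -3.0223 F [-0.8  0.6  0.3] w 0.001
shift [0.031 0.002 0.004] twist 0.0003
top 0.79 [241.4, 267.6] wheel 0.40686865864931415 1.2214661768030617
side 0.69 [198.2, 223.0] wheel 0.3209337480835126 0.38184611414414693
side 0.45 [217.1, 246.2] wheel -0.21085232178020144 26.952874029886768
```

Request:
{"method": "arm_command", "body": {
  "commands": [
    {"tx": 0.008, "ty": 0, "tz": 0, "twist": 0},
    {"tx": 0.016, "ty": 0, "tz": 0, "twist": 0},
    {"tx": 0.024, "ty": 0, "tz": 0, "twist": 0},
    {"tx": 0.03, "ty": 0, "tz": 0, "twist": 0},
    {"tx": 0.033, "ty": 0, "tz": 0, "twist": 0},
    {"tx": 0.033, "ty": 0, "tz": 0, "twist": 0},
    {"tx": 0.033, "ty": 0, "tz": 0, "twist": 0},
    {"tx": 0.033, "ty": 0, "tz": 0, "twist": 0}
  ]
}}

```text
t: 10.17
eef_pos: [0.4686, 0.2028, 0.0791]
ee_rot: [3.141, -0.0, -3.022]
force: [0.5, -0.8, 0.6]
width: 0.0004
gripper_force: 0.2
```

Request:
{"method": "arm_command", "body": {
  "commands": [
    {"tx": -0.03, "ty": 0, "tz": 0, "twist": 0},
    {"tx": -0.06, "ty": 0, "tz": 0, "twist": 0},
    {"tx": -0.06, "ty": 0, "tz": -0.1, "twist": 0},
    {"tx": -0.06, "ty": 0, "tz": -0.2, "twist": 0},
    {"tx": -0.06, "ty": 0, "tz": -0.32, "twist": 0},
    {"tx": -0.06, "ty": 0, "tz": -0.44, "twist": 0},
    {"tx": -0.06, "ty": 0, "tz": -0.5, "twist": 0},
    {"tx": -0.06, "ty": 0, "tz": -0.5, "twist": 0}
  ]
}}

```text
t: 10.83
eef_pos: [0.4862, 0.2059, 0.2084]
ee_rot: [3.138, 0.006, -3.022]
force: [1.6, 0.4, 0.8]
width: 0.0005
gripper_force: 0.0
```

Run:
```python
from h import *
to((.11,-.127,.2));wheel()
b=save("side","s5")
cv2.imwrite("pics/c5.png",cv2.resize(b[180:300,150:330],None,fx=4,fy=4,interpolation=cv2.INTER_CUBIC)[:,:,::-1])
```

```text
t 10.8333 carpos [0.0179 0.0589 0.2084] yaw -3.0219 F [1.6 0.4 0.8] w 0.0
shift [-0.367 -0.744  0.033] twist 0.0004
top 0.91 [244.2, 268.1] wheel 0.4461590860601199 1.3332247016787526
side 0.64 [193.1, 224.5] wheel 0.49535171764009434 0.1451122835567006
```

View pics/c5.png

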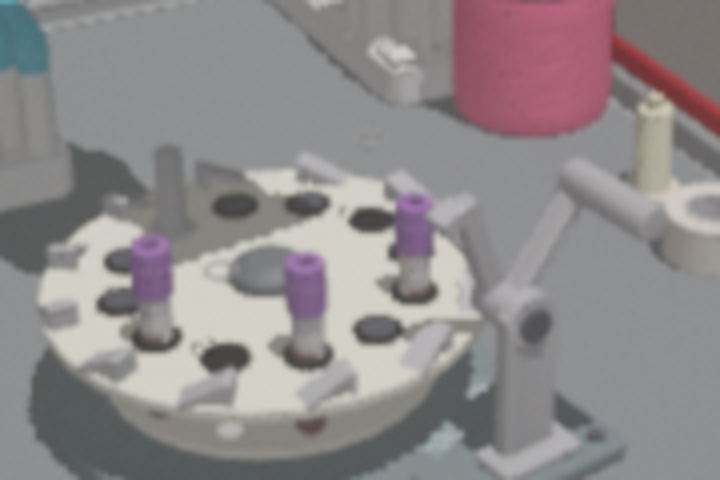

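The tooth pattern coincides with the earlier notch picture to about 1 px: front teeth at (203,277) and (233,275) px in both. The peg has moved on to (193,224). The wheel is therefore at about 0.51. I'll go to the +x side of the bar.

Request:
{"method": "arm_command", "body": {
  "commands": [
    {"tx": -0.06, "ty": -0.1, "tz": 0, "twist": 0},
    {"tx": -0.12, "ty": -0.2, "tz": 0, "twist": 0},
    {"tx": -0.18, "ty": -0.32, "tz": 0, "twist": 0},
    {"tx": -0.24, "ty": -0.44, "tz": 0, "twist": 0},
    {"tx": -0.3, "ty": -0.55, "tz": 0, "twist": 0},
    {"tx": -0.36, "ty": -0.65, "tz": 0, "twist": 0},
    {"tx": -0.42, "ty": -0.72, "tz": 0, "twist": 0},
    {"tx": -0.42, "ty": -0.74, "tz": 0, "twist": 0}
  ]
}}

```text
t: 11.75
eef_pos: [0.6116, 0.0307, 0.2021]
ee_rot: [-3.14, -0.002, -3.025]
force: [-0.2, 0.6, 1.0]
width: 0.0002
gripper_force: 0.0
```

Request:
{"method": "arm_command", "body": {
  "commands": [
    {"tx": 0, "ty": 0, "tz": 0, "twist": 0},
    {"tx": 0, "ty": 0, "tz": 0, "twist": 0},
    {"tx": 0, "ty": 0, "tz": 0.05, "twist": 0},
    {"tx": 0, "ty": 0, "tz": 0.1, "twist": 0},
    {"tx": 0, "ty": 0, "tz": 0.15, "twist": 0},
    {"tx": 0, "ty": 0, "tz": 0.2, "twist": 0},
    {"tx": 0, "ty": 0, "tz": 0.2, "twist": 0},
    {"tx": 0, "ty": 0, "tz": 0.2, "twist": 0}
  ]
}}

```text
t: 12.42
eef_pos: [0.609, 0.034, 0.1538]
ee_rot: [-3.141, -0.001, -3.021]
force: [-0.7, -0.3, 0.3]
width: 0.0007
gripper_force: 0.0
```

```bash
python3 -c "
from h import *
to((.122,-.127,.107));wheel()"
```

```text
t 12.4167 carpos [ 0.1196 -0.1263  0.1538] yaw -3.021 F [-0.7 -0.3  0.3] w 0.001
shift [-0.01  -0.003  0.187] twist 0.0007
side 0.76 [193.0, 225.1] wheel 0.5073271042946954 0.3528616858822538
```

Request:
{"method": "arm_command", "body": {
  "commands": [
    {"tx": -0.01, "ty": 0, "tz": 0.05, "twist": 0},
    {"tx": -0.02, "ty": 0, "tz": 0.1, "twist": 0},
    {"tx": -0.02, "ty": 0, "tz": 0.15, "twist": 0},
    {"tx": -0.02, "ty": 0, "tz": 0.185, "twist": 0},
    {"tx": -0.02, "ty": 0, "tz": 0.185, "twist": 0},
    {"tx": 0.01, "ty": 0, "tz": 0.185, "twist": 0},
    {"tx": 0.03, "ty": 0, "tz": 0.185, "twist": 0},
    {"tx": 0.05, "ty": 0, "tz": 0.185, "twist": 0}
  ]
}}

```text
t: 13.28
eef_pos: [0.5973, 0.0318, 0.1085]
ee_rot: [3.142, 0.001, -3.022]
force: [2.1, -0.4, 1.9]
width: 0.0006
gripper_force: 1.0
```

Request:
{"method": "arm_command", "body": {
  "commands": [
    {"tx": 0.02, "ty": 0, "tz": 0, "twist": 0},
    {"tx": 0.04, "ty": 0, "tz": 0, "twist": 0},
    {"tx": 0.06, "ty": 0, "tz": 0, "twist": 0},
    {"tx": 0.08, "ty": 0, "tz": 0, "twist": 0},
    {"tx": 0.1, "ty": 0, "tz": 0, "twist": 0},
    {"tx": 0.12, "ty": 0, "tz": 0, "twist": 0},
    {"tx": 0.14, "ty": 0, "tz": 0, "twist": 0},
    {"tx": 0.155, "ty": 0, "tz": 0, "twist": 0}
  ]
}}

```text
t: 13.95
eef_pos: [0.5581, 0.0271, 0.1077]
ee_rot: [3.142, -0.001, -3.022]
force: [0.1, 0.4, -0.1]
width: 0.0005
gripper_force: 0.0
```

```bash
python3 -c "
from h import *
to((.06,-.127,.107));grab_frame('side')
for r in spot_point('lever_bar','side')[:2]:print(r)
print(proj('side',C2W((.019,-.122,.123))))"
```

```text
t 13.95 carpos [ 0.0682 -0.1272  0.1077] yaw -3.0224 F [ 0.1  0.4 -0.1] w 0.0
shift [0.033 0.001 0.003] twist 0.0003
[269.57425233 243.61168244]
```

Request:
{"method": "arm_command", "body": {
  "commands": [
    {"tx": 0.015, "ty": 0, "tz": 0, "twist": 0},
    {"tx": 0.03, "ty": 0, "tz": 0, "twist": 0},
    {"tx": 0.045, "ty": 0, "tz": 0, "twist": 0},
    {"tx": 0.055, "ty": 0, "tz": 0, "twist": 0},
    {"tx": 0.055, "ty": 0, "tz": 0, "twist": 0},
    {"tx": 0.055, "ty": 0, "tz": 0, "twist": 0},
    {"tx": 0.055, "ty": 0, "tz": 0, "twist": 0},
    {"tx": 0.055, "ty": 0, "tz": 0, "twist": 0}
  ]
}}

```text
t: 14.72
eef_pos: [0.5455, 0.0256, 0.1078]
ee_rot: [3.142, 0.0, -3.022]
force: [0.6, -0.9, -0.4]
width: 0.0003
gripper_force: 0.0
```

Request:
{"method": "arm_command", "body": {
  "commands": [
    {"tx": -0.04, "ty": 0, "tz": 0, "twist": 0},
    {"tx": -0.08, "ty": 0, "tz": -0.06, "twist": 0},
    {"tx": -0.08, "ty": 0, "tz": -0.18, "twist": 0},
    {"tx": -0.08, "ty": 0, "tz": -0.3, "twist": 0},
    {"tx": -0.08, "ty": -0.1, "tz": -0.4, "twist": 0},
    {"tx": -0.08, "ty": -0.22, "tz": -0.4, "twist": 0},
    {"tx": -0.08, "ty": -0.34, "tz": -0.4, "twist": 0},
    {"tx": -0.08, "ty": -0.4, "tz": -0.4, "twist": 0}
  ]
}}

```text
t: 15.38
eef_pos: [0.578, -0.0735, 0.2085]
ee_rot: [-3.141, 0.001, -3.023]
force: [-0.1, 0.8, -0.2]
width: 0.0005
gripper_force: 0.0
```

Run:
```python
from h import *
to((.06,-.127,.107));wheel()
b=save("side","s6")
for r in spot_point('lever_bar','side')[:2]:print(r)
cv2.imwrite("pics/c6.png",cv2.resize(b[180:300,150:330],None,fx=4,fy=4,interpolation=cv2.INTER_CUBIC)[:,:,::-1])
```

```text
t 15.3833 carpos [ 0.0761 -0.2295  0.2085] yaw -3.0229 F [-0.1  0.8 -0.2] w 0.001
shift [0.064 0.41  0.406] twist 0.0001
side 0.68 [195.0, 225.7] wheel 0.45303106652568026 1.7355227488100287
{'uv': [272.1, 239.7], 'score': 0.73}
```

View pics/c6.png

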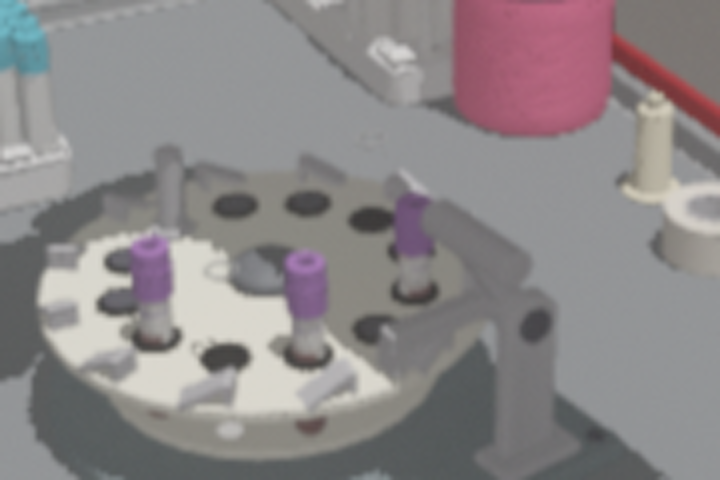

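The pawl arm is down at (440,320) in the crop. The bar is at (272.1,239.7), against (271.5,241.7) in the first picture when the pawl was down. I'll do a quick template check against that picture and then hand in.

Run:
```python
from h import *
a,b=[cv2.Canny(cv2.imread(f"pics/{n}.png",0),40,100) for n in("s0","s6")]
a,b=[cv2.GaussianBlur(i,(5,5),0) for i in(a,b)]
r=cv2.matchTemplate(b[215:275,240:310],a[227:252,255:290],cv2.TM_CCOEFF_NORMED)
_,v,_,l=cv2.minMaxLoc(r);d=(l[0]-15,l[1]-12);print(v,d)
s=get_state();print(s["force"],np.abs(s["qd"]).max())
if max(map(abs,d))<=1: print(job_done())
```

```text
0.6018529534339905 (0, 0)
[-0.28646548  0.64259815  0.67308001] 0.009107049014278737
the job is handed in; nothing more can be done
None
```

I lifted the pawl, pushed the wheel back one notch (about 0.5 rad by camera) and dropped the pawl into the gap, where its lever matches the start picture. I handed the job in at about 15.5 s with the robot clear of everything; no verdict came back.

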